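# Slide the specimen carrier home under the microscope lens

## Robot

A 6-joint arm with a two-finger parallel gripper is mounted at the origin on the work surface. World frame = base frame: x ahead of the robot, y to its left, z up, the work surface at z = 0. Lengths are in mm, angles in rad, forces in N, time in s.
With the tool pointing down it reaches from about 350 to 775 mm from the base axis. Payload 7.3 kg.
Tool frame: the origin (TCP) lies midway between the tips of the shut fingers; the grasp point (between the pads) lies 19 mm behind it; z points along the fingers, x is the direction in which the jaws open and shut, and the axes are right-handed (so a half turn about z gives the same grasp; the last joint's range is limited). The gripper opens to 92 mm and grips with 3 to 60 N. Pads are 19 mm wide; open, the fingers measure 130 mm over their backs; the gripper's body (75 mm by 190 mm) begins 47 mm behind the grasp point.
Start: joints at [1.133, 0.342, 1.524, -0, 1.275, -0.146], TCP at [151.015, 502.831, 226.741] pointing down, gripper open.
Joint ranges: [-2.53, 2.53], [-0.77, 2.02], [0.04, 2.7], [-1, 4.14], [0.28, 2.66], [-3.11, 3.11]. Speed limits (rad/s): [2.57, 2.57, 3.14, 3.14, 3.14, 3.14].

## Interface

Orientations are given as [roll, pitch, yaw] about the fixed x, y, z axes, in that order (R = Rz(yaw) Ry(pitch) Rx(roll)).
In Python, from plant import bot gives the robot as it stands.
- The arm moves only by the shell command python3 -m pendant 'ROWS' [OPENING]. ROWS is JSON, a list of rows, each an object with "linear": the shift along the world's x, y, z in mm, a list of three; "twist": the turn about the world's z in degrees. In form: [{"linear": [x, y, z], "twist": twist}, ...]. A call has 1 to 20 rows; each row is the pose to reach, as a shift and turn from the pose commanded when the call began; what a row does not reach only later rows make up. A row lasts 1/8 s, in which the tool goes at most 62.5 mm and 10.7 degrees, less where a joint would pass 70% of its speed; a pose out of reach is approached as far as the arm can. A call with a gripper value outside its range is refused whole. OPENING is the closure in counts, from 0 (fully open) to 255 (shut), set as the call begins (- or left out, the last holds). The fingers move at their own pace and stop on an object; the grip force is fixed at half the most. Time passes only in rows, so rows that repeat a pose let the fingers close. It gives the time, the measured TCP pose, the force and the opening at its end, in the units of the state.
- bot.get_obs(): the state, without advancing time (a new reading comes with each control period).
- bot.capture(name): name is "scene" or "top" or "wrist"; returns a dict with "frame" (384x512x3 uint8, blue, green, red), "z_map" (384x512 float32, mm along the optical axis (not along the pixel's ray), 0 where there is no reading), "fx", "fy", "cx", "cy" (pixels), "k1" (the pictures are not rectified: a ray, as slopes to the right and down, at radius r is drawn at 1 + k1 r^2 times it, then the intrinsics apply), "rvec" (rotation vector, rad) and "tvec" (3), from world to camera coordinates, as OpenCV has them. Camera axes: x right, y down, z forward; pixel columns grow to the right and rows downward; lengths in mm; the calibration is good to about 2 mm. A picture is of the moment at which its call begins.
- bot.close_job(): hands the job in, once; it reports no verdict.
The state is a dict: "time": time; "joint_positions": joint angles; "dq": joint speeds; "tau": joint torques, N m; "tool_pos": TCP position; "tcp_rot": TCP orientation; "contact_force": force on the tool from outside, world axes, zero at the start; "moment": the same for the moment, N m; "grip_width": finger opening in mm.
Only numpy, scipy, OpenCV 4.12 (cv2) and the standard library are available. Lean on these libraries where they do the work, as an engineer would, in place of code of your own. Each camera call takes 0.05 s, during which the arm holds its last target. There are 200 camera calls.

## Task

Push the flat aluminium slide carrier along the microscope's base plate and under the lens until it is fully home in the black L-shaped stop: its front end against the end stop and its long side flush against the fence. There is little headroom, so keep the carrier flat on the plate, without lifting or tipping it, and let neither it nor the robot touch the microscope head. Leave the other things on the bench where they are.

Things in the scene. Friction and masses are not known exactly. Their poses are not given: they have to be found in the camera images.
- stand: fixed microscope stand. Origin on the lens axis at table level; x is the direction in which the carrier slides in (away from the robot, within 0.35 rad), z up. White base plate: flat top 24 mm above the table, x -225 to +100 mm, y -190 to +115 mm. Column 50 x 40 mm, 360 mm tall, centred at y = -160 mm. A black L-shaped stop (fence and end stop, 7 mm tall, 10 mm thick) is fixed on the plate
- seat (a point): point on the base plate's top (24 mm above the table) where the carrier's origin lies when the carrier is fully home in the stop: 25.5 mm before the optical axis (x = -25.5 mm, y = 0 in the stand's frame); same axes as the stand
- fence (a point): top edge of the fence's guiding face, which looks to the stand's +y, abreast of the seat: y = -46 mm in the stand's frame, 7 mm above the plate. The fence runs along the stand's x, from x = -200 to +57 mm
- end_stop (a point): middle of the top edge of the end stop's face, which looks to the stand's -x (towards the robot): x = +47.5 mm in the stand's frame, 7 mm above the plate. The end stop runs along the stand's y, from y = -56 to +46 mm
- lens_front (a point): front (lowest point) of the steel objective lens, on the optical axis (x = y = 0 in the stand's frame), 15 mm above the plate, so 5 mm above the top of a carrier lying flat
- head: microscope head, fixed, with the stand's origin and axes. Heights above the plate: objective from 15 mm up, black ring light 54 mm in diameter 20 to 43 mm, zoom tube 48 mm in diameter and camera up to 260 mm; arm 46 mm wide from the tube to the column (towards -y), 93 to 139 mm; focus carriage on the column with knobs reaching 65 mm to either side in x at y = -152 mm
- carrier: loose flat aluminium plate, 146 mm (x) x 92 mm (y) x 10 mm thick, about 0.3 kg, with four glass slides in its top and a pale label on its rear margin. Origin at the centre of its underside; x points to its front end, which enters first. It starts flat on the base plate, short of the lens and clear of the fence, turned up to 0.2 rad against the stand
- spare_objective: bystander: steel spare objective lens with a yellow ring, 29 mm in diameter, 50 mm tall, standing on the far left corner of the base plate; origin at its foot
- oil_bottle: bystander: small amber bottle with black cap, 28 mm in diameter, 62 mm tall, standing on the base plate behind the fence (-y side); origin at its foot
- slide_box: bystander: blue box for slides, 98 x 84 x 34 mm, on the table to the left (+y) of the stand; origin at the centre of its underside
- petri_dish: bystander: covered glass dish with rock chips, 94 mm in diameter, 16 mm tall, on the table to the left of the stand; origin at the centre of its underside
- lens_brush: bystander: small brush with wooden handle, 150 mm long, lying on the table to the right (-y) of the stand
- blower: bystander: red rubber dust blower, 56 mm in diameter, 85 mm tall, standing on the table to the right of the stand; origin at its foot
- mouse: bystander: black computer mouse, 100 x 58 x 24 mm, on a blue mat far to the left
Mind the look-alikes: they are no part of the job. Several things have the shape of the carrier; the one meant has the colours described above.

How it is judged:
By the outcome, as a careful person would: the job done as asked, in the order asked, and still so for the second after the job is handed in, with the robot touching nothing.
It also fails if it takes over 53 s, if anything falls off the work surface, if the arm or the gripper's body presses on something with over 40 N, if the wrist force passes 120 N, or if a joint passes its speed limit or range.

## Working session

There is one attempt and no reset: what is moved stays moved. The work goes in short steps, Python scripts to look and compute and a shell command to move; the robot and the scene stay as the last step left them, time stands still between calls to the robot, and variables do not carry over. Pictures are saved under pics/ and viewed, about 8 in all and at most 12, crops included, and the job is handed in when it is done.

```bash
ls; mkdir -p pics; cat > h.py <<'E'
import numpy as np, cv2, pickle
def grab(bot,n,f):
    c=bot.capture(n); cv2.imwrite(f'pics/{f}.png',c['frame']); pickle.dump(c,open(f'{f}.pkl','wb')); return c
def load(f): return pickle.load(open(f'{f}.pkl','rb'))
def rays(c,px):
    px=np.atleast_2d(np.float64(px)); d=np.c_[(px[:,0]-c['cx'])/c['fx'],(px[:,1]-c['cy'])/c['fy']]
    u=d.copy()
    for _ in range(20): u=d/(1+c['k1']*(u**2).sum(1,keepdims=True))
    R=cv2.Rodrigues(np.float64(c['rvec']))[0]; t=np.float64(c['tvec']).ravel()
    return -R.T@t, np.c_[u,np.ones(len(u))]@R
def plane(c,px,z):
    o,d=rays(c,px); return o+d*((z-o[2])/d[:,2])[:,None]
def depth(c,px):
    o,d=rays(c,px); px=np.atleast_2d(px).astype(int); return o+d*c['z_map'][px[:,1],px[:,0]][:,None]
def proj(c,P):
    R=cv2.Rodrigues(np.float64(c['rvec']))[0]; q=np.atleast_2d(P)@R.T+np.float64(c['tvec']).ravel()
    s=q[:,:2]/q[:,2:]; s=s*(1+c['k1']*(s**2).sum(1,keepdims=True))
    return np.c_[s[:,0]*c['fx']+c['cx'],s[:,1]*c['fy']+c['cy']]
E
python3 - <<'E'
from h import *
from plant import bot
print(bot.get_obs())
a=[grab(bot,n,n+'0')['frame'] for n in ('scene','top')]
for n in('scene0','top0'):
    c=load(n); print(n,rays(c,[[256,192]]),c['k1'],c['fx'])
cv2.imwrite('pics/both.png',cv2.resize(np.hstack(a),(800,300),interpolation=cv2.INTER_AREA))
E
```

```text
pics
{'time': 0.0, 'joint_positions': array([ 1.13300029e+00,  3.42733325e-01,  1.52502025e+00, -1.10085585e-05,
        1.27538728e+00, -1.46051257e-01]), 'dq': array([-5.94860063e-05, -7.18136005e-04, -1.75715562e-03, -2.85010736e-05,
        2.29794939e-03,  9.57247232e-04]), 'tau': array([-9.04145622e-05, -4.31248248e+01, -2.44221747e+01,  7.16794655e-02,
        5.61040943e-02, -1.67104563e-04]), 'tool_pos': array([150.83619284, 502.44139782, 226.03833072]), 'tcp_rot': array([-3.14137775e+00,  1.53325128e-03,  1.27905492e+00]), 'contact_force': array([ 0.18261161, -0.30345098, -0.11354038]), 'moment': array([ 0.05456078, -0.03607053,  0.00542355]), 'grip_width': 92.1058128333603}
scene0 (array([946.28029197, 199.11685596, 955.56387499]), array([[-0.4585464 , -0.06261941, -0.88646315]])) -0.0254842731778444 374.5559763977002
top0 (array([ 345.08854529,  127.42058606, 1285.7712343 ]), array([[ 0.13456727, -0.0135647 , -0.99082476]])) -0.12024585971570735 366.46339687773093
```

View pics/scene0.png

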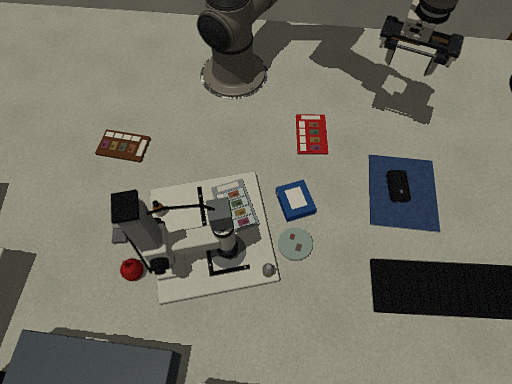

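View pics/top0.png

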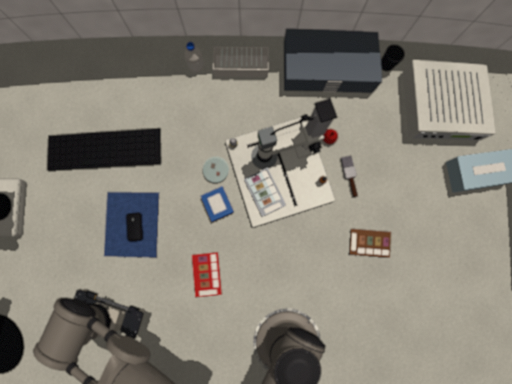

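Carrier candidates in the top view: a red plate (207,275), a brown plate (371,243) and a silver plate with pale label on the white base plate (265,193). Only the silver one fits the description (aluminium, on the plate, short of the lens). I'll confirm that in one crop.

```bash
python3 - <<'E'
from h import *
a=load('top0')['frame'][95:230,215:345]; b=load('scene0')['frame'][165:305,140:285]
cv2.imwrite('pics/crop.png',np.hstack([cv2.resize(a,(400,415),interpolation=cv2.INTER_CUBIC),cv2.resize(b,(400,415),interpolation=cv2.INTER_CUBIC)]))
for n in('top0','scene0'):
    c=load(n); f=c['frame']; hsv=cv2.cvtColor(f,cv2.COLOR_BGR2HSV)
    print(n,[f[y,x].tolist() for x,y in ([(320,190),(265,215),(300,250)] if n=='top0' else [(170,200),(190,290),(100,250)])])
E
```

```text
top0 [[193, 211, 219], [152, 161, 165], [147, 162, 168]]
scene0 [[148, 168, 170], [141, 160, 164], [119, 134, 137]]
```

View pics/crop.png

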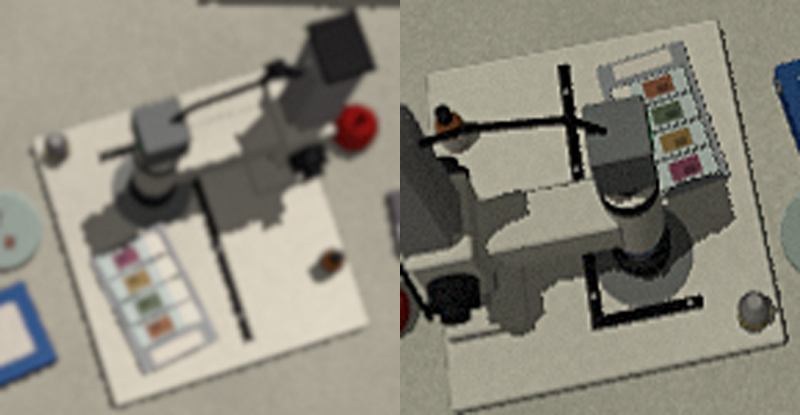

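The crop confirms the silver plate with the pale label at its rear (near) end. Next I'll compute the stand and carrier poses from the corners read off the crop.

```bash
cat >> h.py <<'E'
def fit(S,W): # stand xy -> world xy rigid
    S=np.float64(S);W=np.float64(W);s=S-S.mean(0);w=W-W.mean(0)
    th=np.arctan2((s[:,0]*w[:,1]-s[:,1]*w[:,0]).sum(),(s*w).sum())
    R=np.array([[np.cos(th),-np.sin(th)],[np.sin(th),np.cos(th)]]); t=W.mean(0)-R@S.mean(0)
    return th,t,np.linalg.norm(S@R.T+t-W,axis=1)
E
python3 - <<'E'
from h import *
T=lambda p:(np.float64(p)/[400/130,415/135]+[215,95]); Sc=lambda p:((np.float64(p)-[400,0])/[400/145,415/140]+[140,165])
t=load('top0');s=load('scene0')
A=plane(t,T([[115,405],[367,323],[33,148]]),24); B=plane(s,Sc([[718,20],[428,72],[785,343],[455,410]]),24)
Ss=[[-225,115],[-225,-190],[100,115],[100,-190]]
for n,W,k in(('top',A,3),('scene',B,4)):
    print(n,*[np.round(v,3) for v in fit(Ss[:k],W[:,:2])])
cc=[[-73,46],[-73,-46],[73,46],[73,-46]]
C=plane(t,T([[143,372],[215,333],[93,258],[160,228]]),34);D=plane(s,Sc([[683,42],[598,68],[725,175]]),34)
D[:,:]=D
print('car',*[np.round(v,3) for v in fit(cc,C[:,:2])]);print('car',*[np.round(v,3) for v in fit([cc[1],cc[0],cc[2]],D[[1,0,2],:2])])
# two-view height of carrier rear corners
for p,q in((T([143,372]),Sc([683,42])),(T([215,333]),Sc([598,68])),(T([115,405]),Sc([718,20])),(T([367,323]),Sc([428,72]))):
    o1,d1=rays(t,p);o2,d2=rays(s,q);M=np.c_[d1[0],-d2[0]];k=np.linalg.lstsq(M,o2-o1,rcond=None)[0]
    print(np.round((o1+k[0]*d1[0]+o2+k[1]*d2[0])/2,1),np.round(np.linalg.norm(M@k-o2+o1),1))
print('fence end',plane(t,T([247,338]),31))
E
```

```text
top 0.328 [640.376  83.991] [5.767 5.288 9.865]
scene 0.312 [645.849  84.141] [3.005 0.775 2.479 4.568]
car 0.456 [516.328  80.541] [2.259 6.752 6.131 6.572]
car 0.424 [518.112  79.868] [1.923 0.749 2.029]
[432.5  91.1  32.5] 0.4
[475.8  11.5  43. ] 0.1
[396.1 122.2  18.6] 1.3
[ 490.8 -164.    24.9] 1.4
fence end [[471.78266196 -25.57906333  31.        ]]
```

```bash
python3 -m pendant '[{"linear":[30,-37,5],"twist":-5},{"linear":[60,-75,10],"twist":-11},{"linear":[95,-120,20],"twist":-18},{"linear":[130,-165,30],"twist":-25},{"linear":[165,-205,40],"twist":-32},{"linear":[200,-250,45],"twist":-39},{"linear":[235,-290,45],"twist":-46},{"linear":[265,-330,45],"twist":-51},{"linear":[285,-355,45],"twist":-55},{"linear":[290,-362,45],"twist":-55},{"linear":[290,-362,45],"twist":-55},{"linear":[290,-362,45],"twist":-55}]' 255
python3 - <<'E'
from h import *
from plant import bot
c=grab(bot,'wrist','w1'); print(rays(c,[[256,192]]))
o=bot.get_obs(); print(o['tool_pos'],o['tcp_rot'],o['joint_positions'])
E
```

```text
time: 1.6
tool_pos: [440.3, 141.7, 271.7]
tcp_rot: [-3.141, 0.0, 0.321]
contact_force: [-0.3, -0.5, -0.5]
grip_width: 0.9
(array([414.0901812 , 221.03601057, 429.65168245]), array([[ 0.09871321, -0.28512223, -0.95340042]]))
[440.31891439 141.78544512 271.78677401] [-3.14133544e+00  4.05340680e-05  3.21083870e-01] [ 1.45430696e-01  1.91927259e-01  1.60364250e+00  2.52514806e-04
  1.34610776e+00 -1.75709439e-01]
```

View pics/w1.png

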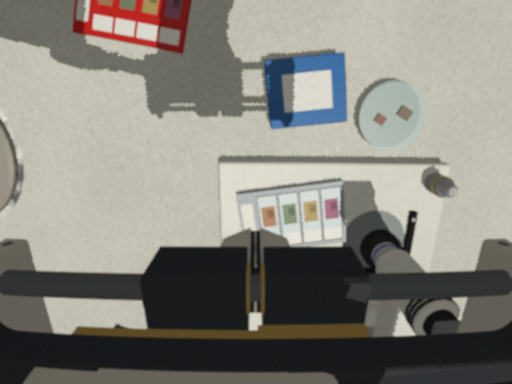

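The wrist view shows the plate's near-left corner around (220,163), the carrier's left edge from (238,193) to (342,182), the slide box at (306,90), the end stop around (411,230) and the spare objective at (440,185). I'll refine these with edge fits.

```bash
python3 - <<'E'
from h import *
c=load('w1'); g=cv2.GaussianBlur(cv2.cvtColor(c['frame'],6),(3,3),0).astype(float)
print('rows down col 300:',g[148:200,300].astype(int)); print('row 220 cols',g[220,210:262].astype(int))
def edge(pts_axis,rng,vert,sign):
    out=[]
    for k in pts_axis:
        l=g[rng[0]:rng[1],k] if vert else g[k,rng[0]:rng[1]]
        d=sign*np.diff(l); i=d.argmax(); 
        if 0<i<len(d)-1:
            a,b,e=d[i-1:i+2]; i=i+.5*(a-e)/(a-2*b+e+1e-9)
        out.append((k,rng[0]+i+.5) if vert else (rng[0]+i+.5,k))
    return np.array(out)
def line(P):
    vx,vy,x,y=cv2.fitLine(np.float32(P[:,:2]),cv2.DIST_HUBER,0,.01,.01).ravel(); 
    if vx<0 and abs(vx)>.5: vx,vy=-vx,-vy
    return np.array([x,y]),np.array([vx,vy]),np.arctan2(vy,vx)
def X(a,b):
    k=np.linalg.solve(np.c_[a[1],-b[1]],b[0]-a[0]); return a[0]+k[0]*a[1]
L=line(plane(c,edge(range(240,420,6),(156,172),True,1),24)); N=line(plane(c,edge(range(175,238,4),(212,228),False,1),24))
print('plate left yaw',L[2],'near',N[2],'corner NL',X(L,N))
R=lambda t:np.array([[np.cos(t),-np.sin(t)],[np.sin(t),np.cos(t)]])
th=L[2]; o=X(L,N)-R(th)@[-225,115]; print('stand origin',o,th)
CL=line(plane(c,edge(range(246,336,5),(176,202),True,-1),34)); CF=line(plane(c,edge(range(190,236,4),(334,354),False,-1),34))
CR=line(plane(c,edge(range(198,238,4),(230,246),False,-1),34))
fl,rl=X(CL,CF),X(CL,CR); print('car left yaw',CL[2],'front',CF[2],'rear',CR[2],fl,rl,np.linalg.norm(fl-rl))
cen=fl-R(CL[2])@[73,46]; print('car',cen,'stand frame',R(th).T@(cen-o))
mask=cv2.inRange(cv2.cvtColor(c['frame'],40),(100,120,50),(125,255,255)); ys,xs=np.where(mask)
P=plane(c,np.c_[xs,ys],34)[:,:2]; q=(P-o)@R(th); print('box stand min',q.min(0),q.max(0))
print('endstop left end top',R(th).T@(plane(c,[[413,212]],31)[0,:2]-o))
E
```

```text
rows down col 300: [198 199 199 199 198 196 188 170 143 121 111 109 112 125 147 173 195 209
 215 217 217 216 216 216 216 216 216 216 216 216 216 216 215 207 187 153
 124 125 151 173 181 179 174 175 184 194 198 198 198 198 197 196]
row 220 cols [192 191 191 191 191 189 189 187 183 178 181 195 208 215 218 219 219 219
 219 219 219 219 219 219 219 219 219 219 215 204 192 189 197 210 219 222
 223 223 223 223 223 224 223 218 207 194 184 179 176 178 189 198]
plate left yaw 0.3155058 near -1.2549781 corner NL [395.83713 124.17041]
stand origin [645.41521963  84.66376391] 0.3155058
car left yaw 0.45571288 front -1.0123401 rear -1.1313387 [550.3711 155.2648] [427.44098   95.014206] 136.90123
car [505.06564415  81.83173051] stand frame [-134.30062914   40.85785702]
box stand min [-165.51048671  162.88339893] [-63.01323321 251.42150538]
endstop left end top [47.91167836 46.59357475]
```

```bash
python3 -m pendant '[{"linear":[18,4,-25]},{"linear":[37,7,-70]},{"linear":[37,7,-115]},{"linear":[37,7,-160]},{"linear":[37,7,-195]},{"linear":[37,7,-220]},{"linear":[37,7,-235]},{"linear":[37,7,-243],"twist":-0.3},{"linear":[37,7,-243],"twist":-0.3},{"linear":[37,7,-243],"twist":-0.3}]' 116
python3 - <<'E'
from h import *
from plant import bot
a=grab(bot,'wrist','w2')['frame'];b=grab(bot,'scene','s2')['frame'][150:310,130:300]
cv2.imwrite('pics/v2.png',np.hstack([cv2.resize(a,(480,360)),cv2.resize(b,(320,360),interpolation=cv2.INTER_CUBIC)]))
E
```

```text
schema error: expected keys linear, twist
```

View pics/v2.png

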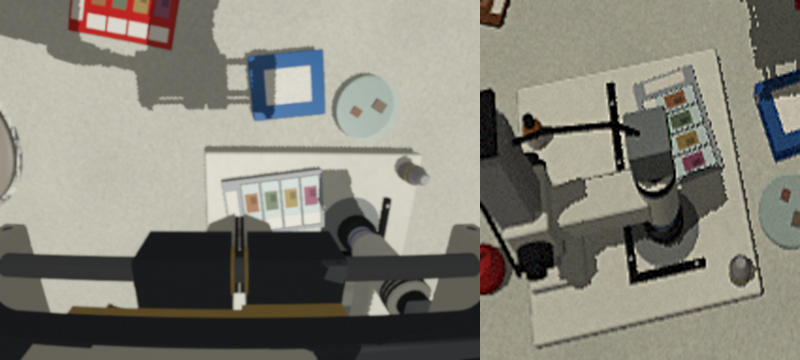

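The call was refused because twist is required in every row, so the picture shows the scene unchanged. I'll send it again.

```bash
python3 -m pendant '[{"linear":[18,4,-25],"twist":0},{"linear":[37,7,-70],"twist":0},{"linear":[37,7,-115],"twist":0},{"linear":[37,7,-160],"twist":0},{"linear":[37,7,-195],"twist":0},{"linear":[37,7,-220],"twist":0},{"linear":[37,7,-235],"twist":0},{"linear":[37,7,-243],"twist":-0.3},{"linear":[37,7,-243],"twist":-0.3},{"linear":[37,7,-243],"twist":-0.3}]' 116
python3 - <<'E'
from h import *
from plant import bot
a=grab(bot,'wrist','w2')['frame'];b=grab(bot,'scene','s2')['frame'][150:310,130:300]
cv2.imwrite('pics/v3.png',np.hstack([cv2.resize(a,(480,360)),cv2.resize(b,(320,360),interpolation=cv2.INTER_CUBIC)]))
E
```

```text
time: 3.0
tool_pos: [478.6, 148.0, 29.6]
tcp_rot: [3.141, -0.002, 0.314]
contact_force: [1.0, -0.2, 0.4]
grip_width: 50.4
```

View pics/v3.png

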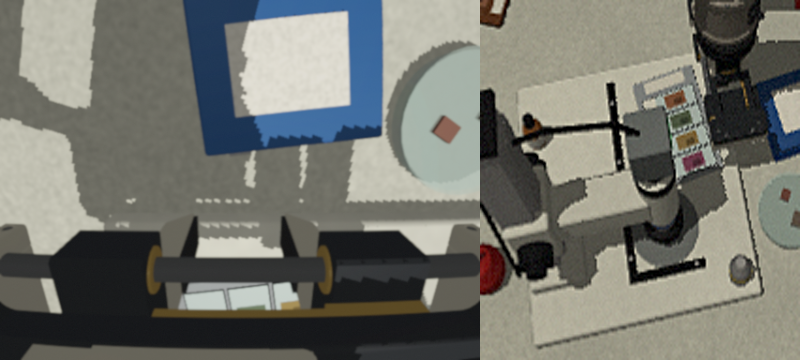

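The fingers stand down on the plate to the left of the carrier, clear of the box. Now I'll push sideways towards the fence (stand -y = world (0.31,-0.95)).

```bash
python3 -m pendant '[{"linear":[1,-3,-1],"twist":0},{"linear":[2.5,-8,-2],"twist":0},{"linear":[4,-13,-2],"twist":0},{"linear":[5.6,-17,-2],"twist":0},{"linear":[7,-21,-2],"twist":0},{"linear":[8,-25,-2],"twist":0},{"linear":[9.5,-29,-2],"twist":0},{"linear":[10.8,-33,-2],"twist":0},{"linear":[12,-37,-2],"twist":0},{"linear":[13.3,-41,-2],"twist":0},{"linear":[14.6,-45,-2],"twist":0},{"linear":[15.6,-48,-2],"twist":0},{"linear":[15.6,-48,-2],"twist":0}]'
python3 -m pendant '[{"linear":[0.7,-2,0],"twist":0},{"linear":[1.3,-4,0],"twist":0},{"linear":[1.3,-4,0],"twist":0}]'
```

```text
time: 4.72
tool_pos: [493.8, 99.5, 26.8]
tcp_rot: [3.141, -0.0, 0.314]
contact_force: [-0.0, 0.0, -0.0]
grip_width: 50.1
time: 5.1
tool_pos: [495.0, 95.7, 26.8]
tcp_rot: [3.141, -0.0, 0.314]
contact_force: [-0.5, 0.1, 0.7]
grip_width: 50.3
```

```bash
python3 -m pendant '[{"linear":[0.3,-1,0],"twist":0},{"linear":[0.6,-2,0],"twist":0}]'
python3 -m pendant '[{"linear":[0.3,-1,0],"twist":0},{"linear":[0.6,-2,0],"twist":0}]'
python3 - <<'E'
from h import *
from plant import bot
a=grab(bot,'top','t3')['frame'][95:230,215:345];b=grab(bot,'scene','s3')['frame'][165:305,140:285]
print(bot.get_obs()['contact_force'])
cv2.imwrite('pics/v4.png',np.hstack([cv2.resize(x,(400,415),interpolation=cv2.INTER_CUBIC) for x in (a,b)]))
E
```

```text
time: 5.35
tool_pos: [495.2, 94.1, 26.7]
tcp_rot: [-3.141, 0.0, 0.314]
contact_force: [-1.9, 5.8, 1.2]
grip_width: 50.0
time: 5.6
tool_pos: [495.2, 93.9, 26.7]
tcp_rot: [-3.138, 0.0, 0.313]
contact_force: [-2.8, 17.2, 3.2]
grip_width: 50.0
[-3.42320339 13.13351735  2.39630434]
```

View pics/v4.png

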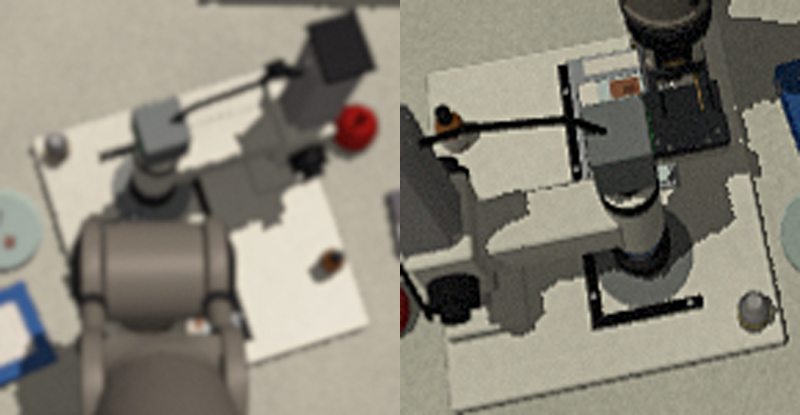

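Contact is firm (about 13-17 N) with the finger at stand y=55.4, which puts the carrier's left side at about 46, so it is flush on the fence. The scene view shows it along the fence, with its rear near the fence's start. Next I'll back off, rise, turn 90° and go behind the rear edge.

```bash
python3 -m pendant '[{"linear":[-1.5,5,0],"twist":0},{"linear":[-4,13,3],"twist":0},{"linear":[-6,18,35],"twist":0},{"linear":[-15,15,80],"twist":0},{"linear":[-30,0,120],"twist":10},{"linear":[-45,-20,130],"twist":20},{"linear":[-60,-40,130],"twist":30},{"linear":[-73,-60,130],"twist":40},{"linear":[-73,-74,130],"twist":50},{"linear":[-73,-74,130],"twist":60},{"linear":[-73,-74,130],"twist":70},{"linear":[-73,-74,130],"twist":80},{"linear":[-73,-74,130],"twist":90.3},{"linear":[-73,-74,130],"twist":90.3},{"linear":[-73,-74,130],"twist":90.3}]' 172
python3 - <<'E'
from h import *
from plant import bot
c=grab(bot,'wrist','w5'); print(rays(c,[[256,192]])[0])
t=load('top0'); R=lambda t:np.array([[np.cos(t),-np.sin(t)],[np.sin(t),np.cos(t)]])
p=plane(t,[[321.6,180]],70)[0,:2]; print('bottle stand',R(.3155).T@(p-[645.4,84.7]))
E
```

```text
time: 7.58
tool_pos: [423.1, 17.9, 156.8]
tcp_rot: [3.142, 0.0, 1.886]
contact_force: [-0.5, -0.2, 0.8]
grip_width: 30.1
[344.81359131  -5.87444203 314.73060461]
bottle stand [-148.16514072 -157.44954074]
```

View pics/w5.png

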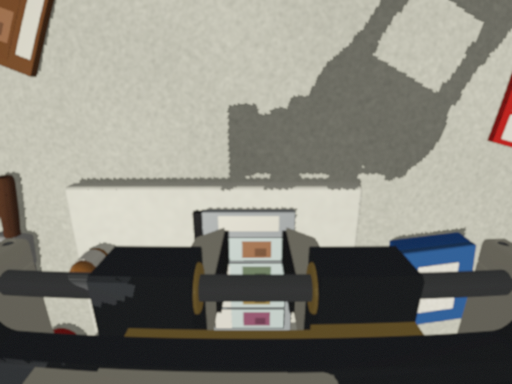

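The carrier lies along the fence: its rear edge is at row 211, columns 202–295, with the fence at columns 195–201. The bottle (stand y −157) is well clear.

```bash
python3 - <<'E'
from h import *
c=load('w5');R=lambda t:np.array([[np.cos(t),-np.sin(t)],[np.sin(t),np.cos(t)]])
g=cv2.GaussianBlur(cv2.cvtColor(c['frame'],6),(3,3),0).astype(int); print(g[200:222,270], g[219,190:216],g[219,286:304])
P=plane(c,[[202,211],[295,210],[202,228],[295,228]],34)[:,:2]; print((P-[645.4,84.7])@R(.3155))
E
```

```text
[216 216 216 216 216 215 206 182 146 112  97 109 137 161 175 188 203 214
 218 219 218 218] [214 206 179 128  74  46  41  41  41  44  60  97 140 170 181 183 182 182
 182 182 182 182 182 181 181 182] [172 172 172 172 172 172 171 170 174 189 206 214 216 216 216 216 216 216]
[[-205.22634815  -44.87330867]
 [-206.29736846   46.13659754]
 [-187.04913637  -45.86599898]
 [-187.09617611   46.92261586]]
```

```bash
python3 -m pendant '[{"linear":[0,0,-40],"twist":0},{"linear":[0,0,-85],"twist":0},{"linear":[0,0,-112],"twist":0},{"linear":[0,0,-124],"twist":0},{"linear":[0,0,-129],"twist":0},{"linear":[0,0,-129],"twist":0},{"linear":[8,2.6,-129],"twist":0},{"linear":[17,5.4,-129],"twist":0}]'
python3 -m pendant '[{"linear":[7,2.2,0],"twist":0},{"linear":[15,4.7,0],"twist":0},{"linear":[23,7.2,0],"twist":0},{"linear":[31,9.6,0],"twist":0},{"linear":[39,12.1,0],"twist":0},{"linear":[47,14.6,0],"twist":0},{"linear":[55,17.0,0],"twist":0},{"linear":[63,19.5,0],"twist":0},{"linear":[71,22,0],"twist":0},{"linear":[79,24.4,0],"twist":0},{"linear":[86,26.6,0],"twist":0},{"linear":[92,28.4,0],"twist":0},{"linear":[92,28.4,0],"twist":0}]'
```

```text
time: 8.62
tool_pos: [441.2, 23.3, 28.4]
tcp_rot: [3.14, 0.001, 1.89]
contact_force: [-0.9, -0.3, 0.8]
grip_width: 30.0
time: 10.25
tool_pos: [533.2, 51.6, 27.9]
tcp_rot: [3.14, 0.001, 1.89]
contact_force: [0.4, 0.4, 0.7]
grip_width: 29.8
```

```bash
python3 -m pendant '[{"linear":[2.4,0.8,0],"twist":0},{"linear":[4.8,1.5,0],"twist":0},{"linear":[6.2,2,0],"twist":0},{"linear":[6.2,2,0],"twist":0}]'
python3 -m pendant '[{"linear":[1,0.3,0],"twist":0},{"linear":[2,0.6,0],"twist":0}]'
python3 -m pendant '[{"linear":[1,0.3,0],"twist":0},{"linear":[2,0.6,0],"twist":0}]'
```

```text
time: 10.75
tool_pos: [537.5, 53.3, 27.7]
tcp_rot: [-3.14, -0.0, 1.89]
contact_force: [-5.0, -2.3, 3.0]
grip_width: 29.9
time: 11.0
tool_pos: [537.7, 53.5, 27.6]
tcp_rot: [-3.136, -0.001, 1.89]
contact_force: [-11.7, -6.0, 9.2]
grip_width: 29.9
time: 11.25
tool_pos: [537.8, 53.6, 27.6]
tcp_rot: [-3.131, -0.001, 1.891]
contact_force: [-18.2, -8.6, 15.5]
grip_width: 29.7
```

The push stops firmly, but about 4 mm sooner than expected, so I'll look before believing it. I'll ease off and rise a little for a wrist view.

```bash
python3 -m pendant '[{"linear":[-4,-1.2,0],"twist":0},{"linear":[-20,-6.2,0],"twist":0},{"linear":[-60,-19,5],"twist":0},{"linear":[-100,-32,40],"twist":0},{"linear":[-120,-39,80],"twist":0},{"linear":[-120,-39,120],"twist":0},{"linear":[-120,-39,130],"twist":0},{"linear":[-120,-39,130],"twist":0}]' 
python3 - <<'E'
from h import *
from plant import bot
a=grab(bot,'wrist','w6')['frame'];b=grab(bot,'scene','s6')['frame'][165:305,140:285]; grab(bot,'top','t6')
cv2.imwrite('pics/v6.png',np.vstack([np.hstack([cv2.resize(a[180:384,150:350],(400,408)),cv2.resize(b,(400,408),interpolation=cv2.INTER_CUBIC)])]))
E
```

```text
time: 12.25
tool_pos: [422.9, 15.9, 157.9]
tcp_rot: [3.14, 0.001, 1.89]
contact_force: [0.3, 0.2, -0.1]
grip_width: 30.0
```

View pics/v6.png

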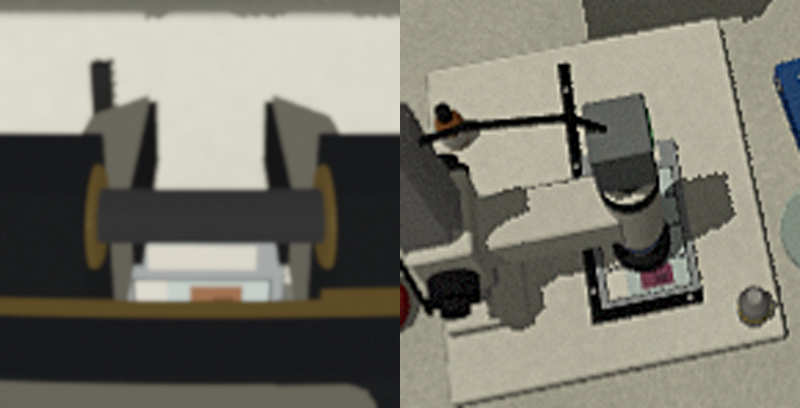

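The carrier is under the lens and in the L-stop. The scene crop shows the front edge at about row 290–300 against the stop, and the rear is half hidden by the gripper. I'll move the camera forward to measure the remaining gap.

```bash
python3 -m pendant '[{"linear":[20,6.5,0],"twist":0},{"linear":[45,14.7,0],"twist":0},{"linear":[66,21.5,0],"twist":0},{"linear":[66,21.5,0],"twist":0},{"linear":[66,21.5,0],"twist":0}]'
python3 - <<'E'
from h import *
from plant import bot
c=grab(bot,'wrist','w7'); s=load('s6'); th=.3155
R=lambda t:np.array([[np.cos(t),-np.sin(t)],[np.sin(t),np.cos(t)]])
W=lambda x,y,z:np.r_[np.array([645.4,84.7])+R(th)@[x,y],z]
def prof(c,z,pts):
    g=cv2.cvtColor(c['frame'],6).astype(np.float32); p=np.float32(proj(c,[W(x,y,z) for x,y in pts]))
    return cv2.remap(g,p[None,:,0],p[None,:,1],cv2.INTER_LINEAR)[0].astype(int)
xs=np.arange(30,66,1.5)
print('x',xs)
for y in(-35,-15,15,35): print('scene front z34 y',y,prof(s,34,[(x,y) for x in xs]))
xr=np.arange(-125,-80,1.5); print('xr',xr)
for y in(-35,0,35): print('wrist rear z34 y',y,prof(c,34,[(x,y) for x in xr]))
ys=np.arange(-62,-34,1.); print('ys',ys); print('wrist right z34 x=-92',prof(c,34,[(-92,y) for y in ys])); print('wrist left',prof(c,34,[(-92,y) for y in -ys]))
cv2.imwrite('pics/v7.png',np.hstack([cv2.resize(c['frame'][150:300,150:350],(530,398),interpolation=cv2.INTER_CUBIC),cv2.resize(s['frame'][235:290,200:260],(270,398)[:2],interpolation=cv2.INTER_CUBIC)]))
E
```

```text
time: 13.02
tool_pos: [487.1, 37.3, 156.7]
tcp_rot: [-3.139, -0.001, 1.89]
contact_force: [-0.6, -0.3, 0.5]
grip_width: 30.2
x [30.  31.5 33.  34.5 36.  37.5 39.  40.5 42.  43.5 45.  46.5 48.  49.5
 51.  52.5 54.  55.5 57.  58.5 60.  61.5 63.  64.5]
scene front z34 y -35 [185 185 187 189 181 164 131  94 111 110  53  17   2   4   9   3  13  55
 108 159 176 179 174 171]
scene front z34 y -15 [168 169 170 168 162 144 119 123 131 118  87  26   5  15   9   3  13  44
 102 149 184 179 173 174]
scene front z34 y 15 [ 60  56  77 110 140 161 131 112 116  93  49  20   2   5   6   2  16  46
  92 141 166 179 173 171]
scene front z34 y 35 [146 145 144 135 123  95  81 115 135 129  90  31  51  69  64  48  12  43
 102 150 184 180 178 178]
xr [-125.  -123.5 -122.  -120.5 -119.  -117.5 -116.  -114.5 -113.  -111.5
 -110.  -108.5 -107.  -105.5 -104.  -102.5 -101.   -99.5  -98.   -96.5
  -95.   -93.5  -92.   -90.5  -89.   -87.5  -86.   -84.5  -83.   -81.5]
wrist rear z34 y -35 [212 212 212 212 203 167 116 101 101 101 102 101 101 101 101 101 101 102
 101 101 101 102 101 101 102 101 101 100  99  96]
wrist rear z34 y 0 [212 211 211 210 210 210 210 210 210 210 211 207 179 124  86  94 137 167
 179 200 215 216 216 215 215 215 215 215 214 203]
wrist rear z34 y 35 [211 210 207 202 171  93  35  28  29  32  35  33  28  23  23  23  25  29
  28  26  28  26  28  28  28  27  26  29  35  44]
ys [-62. -61. -60. -59. -58. -57. -56. -55. -54. -53. -52. -51. -50. -49.
 -48. -47. -46. -45. -44. -43. -42. -41. -40. -39. -38. -37. -36. -35.]
wrist right z34 x=-92 [ 24  24  23  25  24  25  25  25  26  25  24  27  38  61  83  97 101 101
 101 101 101 101 102 101 101 101 101 101]
wrist left [ 41  65  87  99 101 101 101 101 101 101 101 101 101 102 102 101 101  99
  92  73  44  25  21  20  22  20  20  28]
```

View pics/v7.png

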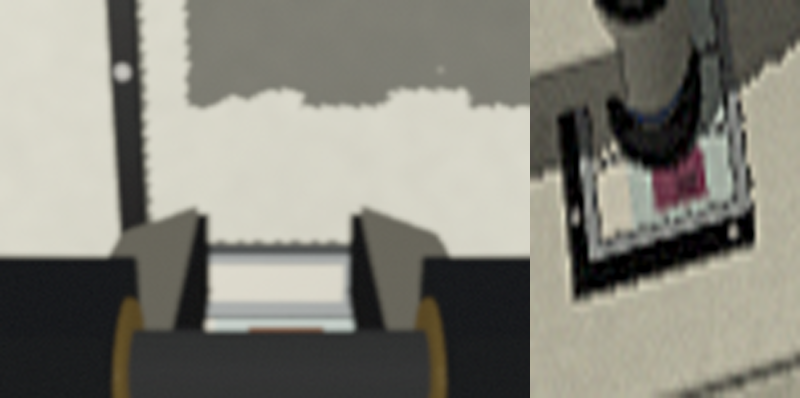

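```bash
python3 - <<'E'
from h import *
th=.3155
R=lambda t:np.array([[np.cos(t),-np.sin(t)],[np.sin(t),np.cos(t)]])
W=lambda x,y,z:np.r_[np.array([645.4,84.7])+R(th)@[x,y],z]
def cross(n,z,pts,ax):
    c=load(n);g=cv2.cvtColor(c['frame'],6).astype(np.float32); p=np.float32(proj(c,[W(x,y,z) for x,y in pts]))
    l=cv2.remap(g,p[None,:,0],p[None,:,1],cv2.INTER_LINEAR)[0]; l=cv2.GaussianBlur(l[None],(5,1),0)[0]; d=np.diff(l)
    return [float(np.round((pts[i][ax]+pts[i+1][ax])/2,1)) for i in (d.argmax(),d.argmin())],int(l.min()),int(l.max())
r=lambda a,b:np.arange(a,b,.5)
for y in(-120,-60,0,60): print('w7 near edge(-225) rise',cross('w7',24,[(x,y) for x in r(-240,-210)],0),'| scene far edge(100) fall',cross('s6',24,[(x,y) for x in r(85,115)],0))
print('w7 fence start(-200) fall',cross('w7',31,[(x,-51) for x in r(-212,-190)],0), 'fence face(-46) rise',cross('w7',31,[(-170,y) for y in r(-60,-38)],1))
print('scene near edge(-225)',cross('s6',24,[(x,-100) for x in r(-240,-210)],0),'left edge(115) fall',cross('s6',24,[(-50,y) for y in r(105,125)],1))
for y in(-35,-15,15,35): print('scene front: carrier->stop fall z34',cross('s6',34,[(x,y) for x in r(42,52)],0)[0],' stop outer z31 rise',cross('s6',31,[(x,y) for x in r(50,66)],0)[0])
for y in(-15,0,15): print('w7 rear wall: bottom fall z24',cross('w7',24,[(x,y) for x in r(-112,-90)],0)[0],' top rise z34',cross('w7',34,[(x,y) for x in r(-106,-97.5)],0)[0])
for x in(-10,15,30): print('scene right side: z34 y',cross('s6',34,[(x,y) for y in r(-52,-38)],1))
E
```

```text
w7 near edge(-225) rise ([-227.2, -231.2], 112, 217) | scene far edge(100) fall ([101.2, 96.2], 102, 177)
w7 near edge(-225) rise ([-227.2, -232.2], 110, 215) | scene far edge(100) fall ([100.8, 97.2], 92, 174)
w7 near edge(-225) rise ([-227.8, -238.2], 105, 178) | scene far edge(100) fall ([100.2, 97.2], 90, 178)
w7 near edge(-225) rise ([-227.8, -217.2], 106, 125) | scene far edge(100) fall ([101.8, 96.8], 92, 176)
w7 fence start(-200) fall ([-200.8, -203.8], 54, 216) fence face(-46) rise ([-44.2, -55.2], 55, 215)
scene near edge(-225) ([-225.2, -221.8], 151, 178) left edge(115) fall ([115.2, 110.8], 64, 182)
scene front: carrier->stop fall z34 [49.8, 44.2]  stop outer z31 rise [55.8, 51.2]
scene front: carrier->stop fall z34 [48.8, 45.8]  stop outer z31 rise [55.8, 60.8]
scene front: carrier->stop fall z34 [49.2, 44.2]  stop outer z31 rise [55.8, 61.8]
scene front: carrier->stop fall z34 [47.8, 45.2]  stop outer z31 rise [54.8, 52.2]
w7 rear wall: bottom fall z24 [-96.2, -100.8]  top rise z34 [-101.2, -105.2]
w7 rear wall: bottom fall z24 [-96.2, -100.8]  top rise z34 [-101.2, -105.2]
w7 rear wall: bottom fall z24 [-96.2, -100.8]  top rise z34 [-101.2, -105.2]
scene right side: z34 y ([-40.8, -43.2], 23, 84)
scene right side: z34 y ([-49.2, -42.2], 5, 148)
scene right side: z34 y ([-48.8, -51.2], 30, 148)
```

Offset check in the same views:

| View | Reference edge | Measured | True | Offset |
|---|---|---|---|---|
| Wrist | plate near edge | −227.5 | −225 | −2.5 mm |
| Scene | plate far edge | 97 | 100 | −3 mm |

Corrected, the carrier's rear is at about −98.6 (home −98.5) and its front at about 48 (home 47.5), so it sits against the end stop. One more look will check that the long side is still flush.

```bash
python3 -m pendant '[{"linear":[12,4,0],"twist":0},{"linear":[26,8.5,0],"twist":0},{"linear":[36,11.8,0],"twist":0},{"linear":[36,11.8,0],"twist":0},{"linear":[36,11.8,0],"twist":0}]'
python3 - <<'E'
from h import *
from plant import bot
c=grab(bot,'wrist','w8')
cv2.imwrite('pics/v8.png',cv2.resize(c['frame'][100:250,160:340],(720,600),interpolation=cv2.INTER_CUBIC))
g=cv2.cvtColor(c['frame'],6)
for r in (150,200,205,212,218,222,226,230): print(r,g[r,185:215],g[r,285:303])
E
```

```text
time: 13.7
tool_pos: [523.9, 49.1, 157.6]
tcp_rot: [-3.141, -0.0, 1.89]
contact_force: [-0.3, -0.3, -0.5]
grip_width: 29.8
150 [216 216 216 214 198 152  86  58  55  56  55  55  55  56  53  52  68 100
 138 177 204 211 212 211 211 211 211 212 211 212] [124 124 123 122 123 123 124 124 124 125 125 125 124 125 125 124 125 124]
200 [213 212 212 213 212 213 210 193 150  90  52  49  48  48  48  46  45  42
  58  96 138 173 198 210 213 212 213 213 213 213] [210 210 210 211 211 211 211 212 211 212 211 212 211 211 211 211 210 210]
205 [213 213 213 213 213 213 211 200 167 107  55  46  46  47  47  46  45  43
  55  96 141 171 190 197 189 171 164 171 179 187] [175 180 186 182 167 163 171 174 179 191 199 195 183 184 200 210 212 212]
212 [212 212 212 213 213 213 214 209 189 135  68  45  47  47  45  44  46  76
 127 164 180 183 183 183 182 182 182 182 182 182] [172 172 171 172 172 172 171 171 171 171 166 151 155 186 206 212 212 212]
218 [214 214 214 214 214 214 214 211 195 153 105 118 152 170 173 162 129  87
  99 149 176 183 182 182 182 182 182 181 181 181] [172 172 172 172 171 171 171 171 171 171 166 163 179 200 210 212 212 212]
222 [213 213 213 213 213 213 213 211 200 169 108  51  39  40  41  39  39  49
  92 144 173 182 182 181 181 182 181 181 181 181] [171 171 171 171 171 171 171 171 171 170 167 172 194 208 212 212 212 212]
226 [163 171 183 195 201 200 192 178 167 146  97  50  39  37  40  40  38  45
  84 137 171 181 182 181 181 181 181 181 181 180] [169 168 167 167 170 170 171 171 171 170 167 173 193 207 210 211 211 211]
230 [124 123 123 122 122 122 123 123 119 105  69  33  22  22  25  27  31  41
  81 134 169 180 181 181 181 180 178 174 170 163] [117 109 103 102 103 106 111 116 126 132 134 149 180 200 207 209 210 211]
```

View pics/v8.png

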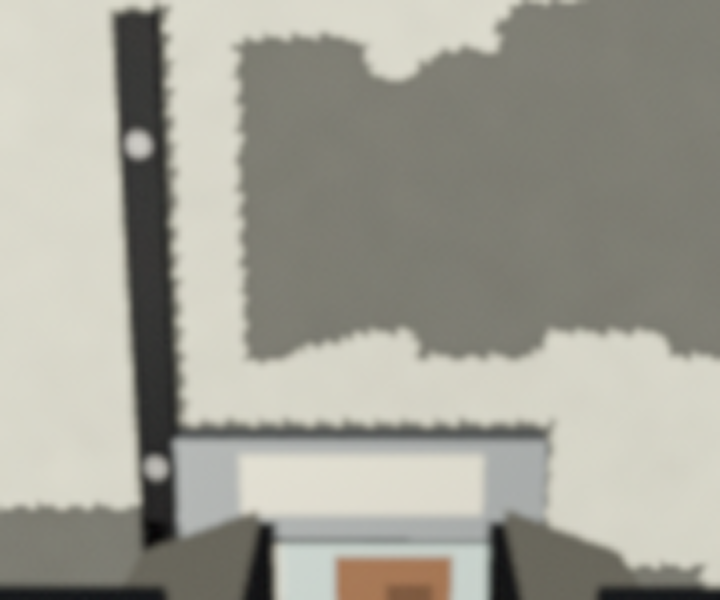

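The rear-right side butts directly against the fence (no bright gap, fence at columns 195–203, carrier edge from 203) and the rear edge is square to it. The gripper is 157 mm up and free of everything, so I'm handing in.

```bash
python3 -c "
from plant import bot
print(bot.get_obs()['contact_force']); print(bot.close_job())"
```

```text
[ 0.09621643 -0.3373364   0.33439762]
the job is handed in; nothing more can be done
None
```

The silver slide carrier is home in the L-stop, and the job was handed in at about 14 s of the 53 s allowed. I pushed the carrier sideways flush to the fence with both fingers (about 17 N). Then I pushed it from its rear edge along the fence and under the lens until it stopped firmly against the end stop (about 18–20 N horizontally).

**End stop and fence:** In the last views the carrier's rear edge is at about −98.6 mm (home is −98.5) and its front at about 48 mm (end-stop face 47.5). Both figures include the correction below. No gap to the fence shows at the rear, and the rear edge is square to the fence. The front part of that side is hidden by the head, so I judged it only from this squareness.

**Disagreements:**
- The uncorrected numbers had the carrier 2–4 mm short of home. Known plate edges in the same pictures were off by 2.5–3 mm too, so I put it down to calibration.
- In the final push the tool also felt about 15 N upward, which I could not explain. It may be the finger tips bearing on the carrier's edge.

**Clearances:** Nothing suggested contact with the head or the bystanders, though I did not re-measure the bystanders at the end. At hand-in the gripper was clear of everything, with the wrist force near zero.

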